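# Sort a cleared table into the bread, condiment and cutlery trays

## Task

Sort the things left on the table into their trays: both buns side by side in the bread tray (the one with the steel grips), the pepper mill standing in the wide bay of the two-bay condiment tray and the salt shaker standing in its narrow bay, and the teaspoon lying lengthwise and flat in the plain long cutlery tray. Everything must sit on the floor of its tray, not on a rim or on another thing; keep the mill and the shaker upright all the way. Do not shift or tip the water glass or the white espresso cup.

Things in the scene. Friction and masses are not known exactly. Their poses are not given: they have to be found in the camera images.
- bun_a: Brown baked bun, a flattened lump 58 (its x) x 64 (its y) x 42 mm high, loose, 60 g. Origin: centre of its underside, z up. Widest about 20 mm up; easily gripped across x there.
- bun_b: Brown baked bun, slightly smaller, 56 (x) x 61 (y) x 42 mm high, loose, 60 g. Origin: centre of its underside, z up. Widest about 20 mm up; easily gripped across x there.
- pepper_mill: Tall turned wooden pepper mill, round, 150 mm high, 58 mm across the foot, loose, 0.2 kg; the head, about 50 mm across from 109 to 139 mm up, does not turn and is a good place to grip (at 122 mm up). Origin: centre of its underside, z up along its axis.
- salt_shaker: Salt shaker, clear glass with a grey domed cap, round, 90 mm high, 44 mm across up to about 70 mm, cap 34 mm, loose, 0.12 kg; grip it around 55 mm up. Origin: centre of its underside, z up along its axis.
- teaspoon: Steel teaspoon lying on its back, 130 mm long (along its x, bowl at one end), at most 27 mm wide (y) and 11 mm high, loose, 20 g. Origin: middle of its length, on the surface it lies on. Grip it across y at the origin, with the fingertips 2 or 3 mm above the surface under it.
- bread_tray: Bread tray: the broadest wooden tray, with four grooves along its floor and an arched steel grip, 35 mm high, over each short end. Fixed where it stands. 114 mm (x) x 185 mm (y), rim 12 mm high, walls 5 mm, floor top 5 mm above the table. Origin: centre of its underside, y along its long side. The buns go side by side along y, about 43 mm either side of the middle.
- condiment_tray: Condiment tray: wooden tray with one low darker cross wall that makes two bays. Fixed where it stands. 96 mm (x) x 166 mm (y), rim 12 mm high, walls 4 mm, floor top 4 mm above the table. Origin: centre of its underside, y along its long side. The wide bay (88 x 88 mm inside) has its centre at y = +35 mm, the narrow bay (88 in x, 66 mm in y) at y = -46 mm.
- cutlery_tray: Cutlery tray: plain long wooden tray, one compartment, small dark corner posts, no grips. Fixed where it stands. 84 mm (x) x 168 mm (y) outside, 74 x 158 mm inside, rim 12 mm high (corner posts 14.5 mm), walls 5 mm, floor top 5 mm above the table. Origin: centre of its underside, y along its long side.
- water_glass: Empty clear water glass, round, waisted, 62 mm across, 88 mm high, loose. A bystander among the things, not to be moved. Origin: centre of its underside.
- espresso_cup: White espresso cup standing upside down, body 60 mm across, 58 mm high, 82 mm long with its handle, loose. A bystander, not to be moved. Origin: centre of its footprint, on the table.
Mind the look-alikes: they are no part of the job. Leave any black, red or yellow look-alike of the bun_a alone.

How it is judged:
By the outcome, as a careful person would: the job done as asked, in the order asked, and still so for the second after the job is handed in, with the robot touching nothing.
It also fails if it takes over 128 s, if anything falls off the work surface, if the arm or the gripper's body presses on something with over 40 N, if the wrist force passes 120 N, or if a joint passes its speed limit or range.

## Robot

A 6-joint arm with a two-finger parallel gripper is mounted at the origin on a cart in front of the work surface, level with it; the furniture and walls round the work are solid. World frame = base frame: x ahead of the robot, y to its left, z up, the work surface at z = 0. Lengths are in m, angles in degrees, forces in N, time in s.
With the tool pointing down it reaches from about 0.35 to 0.875 m from the base axis. Payload 4.2 kg.
Tool frame: the origin (TCP) lies midway between the tips of the shut fingers; the grasp point (between the pads) lies 19 mm behind it; z points along the fingers, y is the line along which they close (so a half turn about z gives the same grasp; the last joint's range is limited). The gripper opens to 87 mm and grips with 3 to 60 N. Pads are 19 mm wide; open, the fingers measure 117 mm over their backs; the gripper's body (75 mm by 190 mm) begins 51 mm behind the grasp point.
Start: joints at [14.817, 22.042, 0.453, 0, -68.411, -14.817], TCP at [0.625, 0, 0.192] pointing down, gripper open.
Joint ranges: [-179.83, 179.83], [-69.29, 118.12], [-61.27, 80.66], [-181.25, 117.63], [-171.15, -9.14], [-177.46, 177.46]. Speed limits (degrees/s): [159.86, 159.86, 180, 180, 180, 180].

## Interface

Orientations are given as [roll, pitch, yaw] about the fixed x, y, z axes, in that order (R = Rz(yaw) Ry(pitch) Rx(roll)).
In Python, from workcell import env gives the robot as it stands. The module is installed in compiled form; this text tells all that it offers. Calls block until the motion is done:
- env.goto(position, orientation): joint-space move of the TCP to a pose.
- env.move_straight(position, rotation=None, rate=0.15, force_limit=None): straight line of the TCP; rotation=None keeps the orientation; rate is the mean speed in m/s. With force_limit (N) it stops when the force on the tool has changed by that much, and returns True; else False.
- env.set_joints(angles): joint-space move.
- env.gripper_to(opening, grasp_force=None): opening from 0.0 (shut) to 1.0 (fully open); grasp_force is the grip in N (None keeps the last); returns when the fingers have stopped.
- env.dwell(seconds).
- env.inverse_kinematics(position, orientation): joint angles nearest the present ones, or None.
- env.read_state(): the state.
- env.grab_frame(name): name is "scene" or "side" or "wrist"; returns a dict with "image" (400x640x3 uint8, blue, green, red), "fx", "fy", "cx", "cy" (pixels), "position" and "orientation" of the camera in the world. Camera axes: x right, y up, looking along -z (the intrinsics and any distortion apply to the point x, -y, -z); pixel columns grow to the right and rows downward; lengths in m; the calibration is good to about 2 mm. A picture is of the moment at which its call begins. There is no depth.
A pose or a line that the arm cannot do raises env.Unreachable and nothing moves.
- env.close_job(): hands the job in; it is judged then, once.
Trained networks look in a picture, given as the dict that the camera call returned (one of the last four; its "shot" number tells which), for a name from the list of things; names that differ only in an ending like _2 or _b are one class to them, and where a whole thing is asked for, a point or a joint stands for the part that bears it (a point fixed in the world has none). Each returns a list of dicts, best first, with "score" (0 to 1); they miss things now and then, are a little off and sometimes report something else, mostly with a low value. They report only what shows in the picture. A call takes as long as a camera call. They do not tell look-alikes from the thing itself.
- env.search_frame(picture, thing): "xyz" ([x, y, z] in m, in world coordinates, good to about 4 mm: the middle of the surface that is visible of it).
- env.trace(picture, thing): "mask" (400x640 bool, what is visible of it).
The state is a dict: "clock": time; "joint_positions": joint angles; "qvel": joint speeds; "joint_torque": joint torques, N m; "position": TCP position; "tool_rot": TCP orientation; "force": force on the tool from outside, world axes, zero at the start; "wrist_torque": the same for the moment, N m; "opening": opening from 0.0 (shut) to 1.0 (fully open); "finger_force": force on a finger pad.
Only numpy, scipy, OpenCV 4.12 (cv2) and the standard library are available. Lean on these libraries where they do the work, as an engineer would, in place of code of your own. Each camera call takes 0.05 s, during which the arm holds its last target. There are 200 camera calls.

## Working session

There is one attempt and no reset: what is moved stays moved. The work goes in short steps, each a Python script; the robot and the scene stay as the last script left them, time stands still between calls to the robot, and variables do not carry over. Pictures are saved under pics/ and viewed, at most 14 in all, crops included, and the job is handed in when it is done.

```bash
mkdir -p pics
cat > h.py <<'E'
import numpy as np, cv2
from scipy.spatial.transform import Rotation as R
from workcell import env
def ray(f,u,v):
    d=np.array([(u-f['cx'])/f['fx'],-(v-f['cy'])/f['fy'],-1.0])
    return np.array(f['position']),R.from_euler('xyz',f['orientation'],degrees=True).as_matrix()@d
def at(f,u,v,z):
    p,d=ray(f,u,v); return p+d*(z-p[2])/d[2]
def proj(f,X):
    c=R.from_euler('xyz',f['orientation'],degrees=True).as_matrix().T@(np.asarray(X,float)-f['position'])
    return np.array([f['cx']-f['fx']*c[0]/c[2], f['cy']+f['fy']*c[1]/c[2]])
E
python3 - <<'E'
from h import *
for n in ['scene','side']:
    f=env.grab_frame(n); cv2.imwrite(f'pics/{n}0.png',f['image']); print(n,{k:f[k] for k in f if k!='image'})
    for t in ['bun_a','pepper_mill','salt_shaker','teaspoon','bread_tray','condiment_tray','cutlery_tray','water_glass','espresso_cup']:
        for r in env.search_frame(f,t): print(t,np.round(r['xyz'],3),round(r['score'],2),proj(f,r['xyz']).round())
E
```

```text
scene {'fx': 494.98073237914184, 'fy': 494.98073237914184, 'cx': 317.3566533470216, 'cy': 205.55612906415763, 'position': array([-0.30897254,  0.66390109,  0.78423306]), 'orientation': array([ 5.22889635e+01, -7.83387636e-02, -1.26258633e+02]), 'shot': 1}
bun_a [ 0.412 -0.118  0.032] 0.97 [396. 189.]
bun_a [0.332 0.064 0.028] 0.82 [362. 234.]
bun_a [0.446 0.431 0.03 ] 0.74 [195. 272.]
bun_a [0.408 0.327 0.035] 0.68 [246. 260.]
bun_a [ 0.301 -0.129  0.032] 0.64 [430. 209.]
salt_shaker [ 0.414 -0.119  0.033] 0.71 [395. 188.]
salt_shaker [ 0.419 -0.009  0.048] 0.58 [362. 197.]
salt_shaker [0.593 0.267 0.009] 0.34 [231. 216.]
teaspoon [0.381 0.226 0.008] 0.73 [293. 257.]
bread_tray [ 0.609 -0.166  0.006] 0.82 [360. 159.]
bread_tray [0.618 0.038 0.003] 0.68 [301. 182.]
condiment_tray [0.619 0.037 0.006] 0.57 [301. 180.]
cutlery_tray [0.594 0.269 0.006] 0.67 [231. 217.]
water_glass [0.422 0.135 0.06 ] 0.62 [315. 215.]
espresso_cup [0.565 0.468 0.043] 0.6 [156. 243.]
side {'fx': 397.30063075880975, 'fy': 397.30063075880975, 'cx': 318.66481329887955, 'cy': 198.79846235045156, 'position': array([0.32478781, 1.10681918, 0.53148666]), 'orientation': array([  64.43039482,    1.18221565, -172.53625267]), 'shot': 2}
bun_a [0.457 0.442 0.033] 0.94 [302. 275.]
bun_a [0.421 0.336 0.032] 0.83 [325. 249.]
bun_a [0.343 0.073 0.028] 0.81 [363. 202.]
bun_a [ 0.313 -0.124  0.03 ] 0.61 [374. 176.]
pepper_mill [ 0.362 -0.241  0.07 ] 0.85 [360. 152.]
pepper_mill [ 0.608 -0.167  0.003] 0.34 [289. 175.]
salt_shaker [ 0.43  -0.002  0.064] 0.48 [335. 179.]
teaspoon [0.387 0.223 0.001] 0.74 [343. 236.]
bread_tray [ 0.606 -0.163  0.006] 0.66 [289. 175.]
bread_tray [0.456 0.44  0.036] 0.24 [303. 274.]
condiment_tray [0.622 0.041 0.004] 0.98 [271. 201.]
condiment_tray [0.578 0.494 0.045] 0.75 [237. 282.]
cutlery_tray [0.59  0.275 0.012] 0.84 [261. 239.]
water_glass [0.432 0.148 0.059] 0.76 [329. 202.]
espresso_cup [0.573 0.494 0.043] 0.72 [240. 283.]
```

View pics/scene0.png

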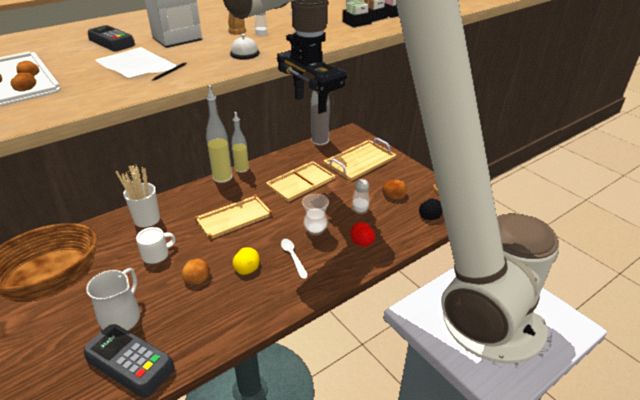

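View pics/side0.png

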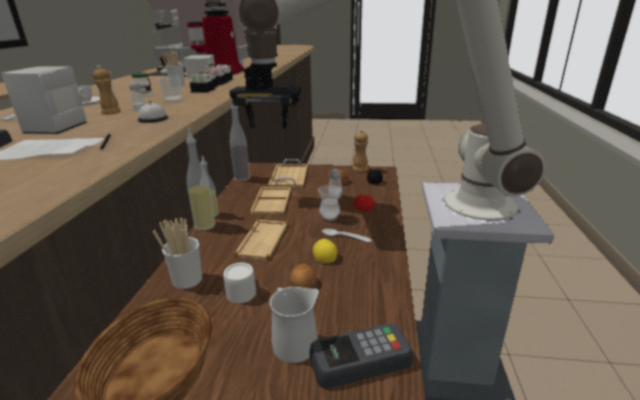

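Candidates for buns in the scene picture: brown (396,189) and brown (195,272) are the true ones. The red (362,234), yellow (246,260) and black (430,209) ones are look-alikes. The brown buns on the counter at (25,75) are out of reach. The mill on the table is hidden behind the arm and shows at side (360,152); another stands on the counter at side (105,95). The shaker is at (362,197), the spoon at (293,257), and the trays at (360,159), (301,181) and (233,217). Next I'll take wrist views from above.

```bash
cat > look.py <<'E'
from h import *
import sys,pickle
f=env.grab_frame('scene')
for n,u,v in [('bigbottle',222,180),('small',241,170),('grey',320,142),('sticks',146,223)]: print(n,at(f,u,v,0).round(3))
V=[[0.47,-0.13,0.36],[0.47,0.27,0.36]]
fs=[]
for i,p in enumerate(V):
    env.goto(p,[180,0,0]); env.dwell(.1); f=env.grab_frame('wrist'); cv2.imwrite(f'pics/w{i}.png',f['image']); fs.append(f)
    print({k:f[k] for k in f if k!='image'}, env.read_state()['tool_rot'],env.read_state()['joint_positions'])
    for t in ['bun_a','pepper_mill','salt_shaker','teaspoon','bread_tray','condiment_tray','cutlery_tray','water_glass','espresso_cup']:
        for r in env.search_frame(f,t): print(t,np.round(r['xyz'],3),round(r['score'],2),proj(f,r['xyz']).round())
pickle.dump(fs,open('w.pkl','wb')); print(env.read_state()['clock'])
E
python3 look.py
```

```text
bigbottle [0.758 0.208 0.   ]
small [0.771 0.141 0.   ]
grey [ 0.764 -0.134  0.   ]
sticks [ 0.702  0.447 -0.   ]
{'fx': 281.12569276480093, 'fy': 281.12569276480093, 'cx': 320.26542467754035, 'cy': 195.8351748118321, 'position': array([ 0.54100291, -0.12947896,  0.55112262]), 'orientation': array([-1.51051670e+01,  3.18320520e-02, -9.00669036e+01]), 'shot': 4} [-1.79999622e+02  6.56370727e-02  6.72314878e-03] [ 3.68916861e+00  4.09429858e+00  3.48127997e-01 -4.60187063e-03
 -8.63193067e+01  8.63178524e+01]
bun_a [0.463 0.407 0.033] 0.91 [ 31. 164.]
bun_a [ 0.433 -0.131  0.033] 0.75 [322. 179.]
bun_a [0.354 0.054 0.037] 0.72 [226. 220.]
bun_a [0.429 0.31  0.031] 0.69 [ 88. 181.]
bun_a [ 0.321 -0.146  0.033] 0.66 [329. 235.]
pepper_mill [ 0.383 -0.24   0.063] 0.64 [381. 210.]
salt_shaker [ 0.442 -0.027  0.078] 0.64 [261. 180.]
teaspoon [0.411 0.219 0.003] 0.93 [146. 187.]
teaspoon [ 0.434 -0.127  0.035] 0.15 [319. 179.]
bread_tray [ 0.612 -0.167  0.003] 0.78 [341.  80.]
condiment_tray [0.625 0.036 0.007] 0.62 [228.  72.]
condiment_tray [ 0.435 -0.128  0.034] 0.62 [319. 178.]
condiment
[... 717 characters left out ...]
 [526. 180.]
bun_a [0.43  0.32  0.034] 0.84 [293. 181.]
bun_a [0.349 0.061 0.036] 0.82 [427. 222.]
bun_a [0.579 0.465 0.054] 0.53 [204.  97.]
pepper_mill [ 0.37  -0.235  0.071] 0.77 [600. 218.]
salt_shaker [ 0.439 -0.007  0.065] 0.59 [477. 180.]
teaspoon [0.404 0.223 0.005] 0.73 [344. 191.]
teaspoon [0.465 0.415 0.037] 0.69 [241. 164.]
bread_tray [ 0.611 -0.171  0.003] 0.84 [562.  80.]
condiment_tray [0.624 0.034 0.002] 0.93 [450.  72.]
condiment_tray [0.467 0.415 0.034] 0.51 [241. 162.]
cutlery_tray [0.595 0.262 0.005] 0.61 [324.  90.]
water_glass [0.431 0.121 0.055] 0.64 [403. 183.]
water_glass [ 0.613 -0.173  0.006] 0.23 [565.  78.]
espresso_cup [0.576 0.465 0.054] 0.73 [204.  99.]
5.2917
```

Run:
```python
import cv2
for i,(r,c) in enumerate([((30,280),(200,430)),((30,280),(200,520))]):
    im=cv2.imread(f'pics/w{i}.png')[r[0]:r[1],c[0]:c[1]]
    s=800/im.shape[1]; s=min(s,600/im.shape[0]); s=int(s*2)/2; cv2.imwrite(f'pics/w{i}c.png',cv2.resize(im,None,fx=s,fy=s,interpolation=3)); print(s)
```

```text
2.0
2.0
```

View pics/w0c.png

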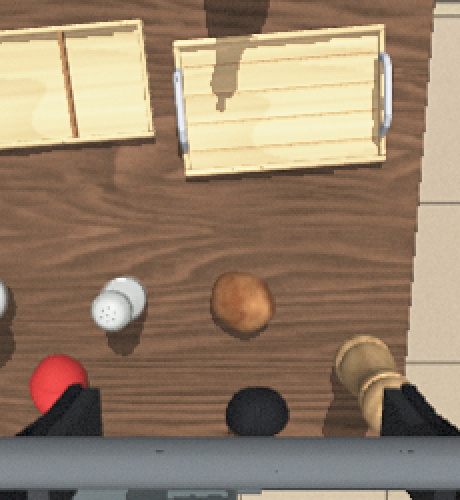

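View pics/w1c.png

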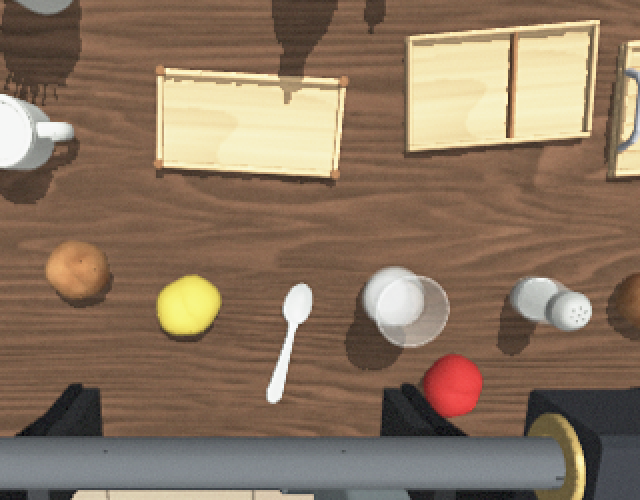

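The crops confirm the choices. In w0c the brown bun is at (242,302), the black one at (257,412), the shaker at (118,303) and the mill foot at (363,357), with the bread tray and its steel grips at the top. In w1c the second brown bun is at (79,270), the spoon runs from (299,284) to (273,402), and the wide bay is on the left (+y).

```bash
cat > meas.py <<'E'
from h import *
import pickle
f0,f1=pickle.load(open('w.pkl','rb'))
C=lambda f,c,z:at(f,200+c[0]/2,30+c[1]/2,z)
for n,f,cs in [('bread',f0,[(173,41),(384,26),(386,159),(187,177)]),('cond',f1,[(406,37),(599,21),(591,136),(407,152)]),('cut',f1,[(157,68),(346,79),(337,180),(155,170)])]:
    P=np.array([C(f,c,.012)[:2] for c in cs])
    l=P[0]-P[1]+P[3]-P[2]; print(n,P.mean(0).round(4),'yaw',np.degrees(np.arctan2(-l[0],l[1])).round(1),'sides',[np.linalg.norm(P[i]-P[(i+1)%4]).round(3) for i in range(4)])
print('bun_a',C(f0,(242,302),.02),'bun_b',C(f1,(79,270),.02),'mill foot',C(f0,(363,357),.005),'shaker base',C(f0,(125,297),.01),'top',C(f0,(110,311),.088))
print('shaker w1 top',C(f1,(571,310),.088),'base',C(f1,(535,298),.01))
a,b=C(f1,(301,284),.006),C(f1,(272,402),.002);print('spoon',a,b,(a+b)/2,np.linalg.norm(a-b))
print('glass',C(f1,(412,310),.088),C(f1,(393,296),.005))
f=env.grab_frame('scene'); print('pitcher',at(f,118,322,0))
f=env.grab_frame('wrist')
for t in ['bun_a','teaspoon']:
  for r in env.trace(f,t):
    m=r['mask'].astype(np.uint8); v,u=np.nonzero(m)
    if len(v)<30: continue
    P=np.array([at(f,x,y,.02 if t=='bun_a' else .004)[:2] for x,y in zip(u,v)])
    w,V=np.linalg.eigh(np.cov(P.T)); print(t,round(r['score'],2),P.mean(0).round(4),'axes',(4*np.sqrt(w)).round(4),'long dir',np.degrees(np.arctan2(V[1,1],V[0,1])).round(), f['image'][v,u].mean(0).round())
E
python3 meas.py
```

```text
bread [ 0.6076 -0.1666] yaw 4.3 sides [np.float64(0.183), np.float64(0.111), np.float64(0.184), np.float64(0.115)]
cond [0.6202 0.0378] yaw 4.4 sides [np.float64(0.167), np.float64(0.095), np.float64(0.167), np.float64(0.096)]
cut [0.5894 0.2618] yaw -3.2 sides [np.float64(0.168), np.float64(0.087), np.float64(0.169), np.float64(0.087)]
bun_a [ 0.42728991 -0.13046839  0.02      ] bun_b [0.45940041 0.42347834 0.02      ] mill foot [ 0.36675137 -0.25368619  0.005     ] shaker base [ 0.43027668 -0.01575272  0.01      ] top [ 0.43420001 -0.01881135  0.088     ]
shaker w1 top [ 0.43465714 -0.00968719  0.088     ] base [ 0.42896892 -0.01940164  0.01      ]
spoon [0.44280593 0.21030912 0.006     ] [0.31696017 0.23714291 0.002     ] [0.37988305 0.22372602 0.004     ] 0.12873697047925767
glass [0.43502486 0.12472114 0.088     ] [0.43034177 0.11879139 0.005     ]
pitcher [0.43704878 0.60604718 0.        ]
bun_a 0.94 [0.3425 0.0578] axes [0.057  0.0674] long dir -163.0 [ 61.  63. 203.]
bun_a 0.76 [ 0.4291 -0.1282] axes [0.0571 0.0783] long dir 68.0 [ 65.  96. 141.]
bun_a 0.72 [0.4615 0.4251] axes [0.0549 0.0613] long dir 97.0 [ 86. 128. 179.]
bun_a 0.66 [ 0.4271 -0.0287] axes [0.0429 0.0884] long dir 69.0 [177. 181. 180.]
bun_a 0.57 [0.4262 0.3212] axes [0.0566 0.0653] long dir 124.0 [107. 221. 232.]
bun_a 0.25 [ 0.6094 -0.1582] axes [0.1271 0.2274] long dir 94.0 [162. 205. 221.]
teaspoon 0.95 [0.3876 0.2212] axes [0.0195 0.1521] long dir 167.0 [241. 242. 240.]
```

```bash
cat >> h.py <<'E'
TR={'bread':(.6085,-.1667,4.3),'cond':(.6205,.0376,4.4),'cut':(.590,.2618,-3.2)}
def tp(t,y,x=0):
    X,Y,a=TR[t]; c,s=np.cos(np.radians(a)),np.sin(np.radians(a)); return np.array([X+c*x-s*y,Y+s*x+c*y])
def pick(xy,z,yaw,force,hi,pre=1.0):
    env.gripper_to(pre); env.goto([*xy,hi],[180,0,yaw]); 
    env.move_straight([*xy,z+.03],rate=.2); env.move_straight([*xy,z],rate=.08)
    env.gripper_to(0,force); s=env.read_state(); print('grip',s['opening'],s['finger_force'],s['clock'])
    env.move_straight([*xy,hi],rate=.2); s=env.read_state(); print('lifted',s['opening'],s['finger_force'],s['force'].round(2))
def place(xy,z,yaw,hi,extra=.06):
    env.goto([*xy,hi],[180,0,yaw]); env.move_straight([*xy,z+.015],rate=.2)
    hit=env.move_straight([*xy,z-.002],rate=.03,force_limit=2.5)
    s=env.read_state(); print('place hit',hit,s['position'].round(4),'want z',z,s['force'].round(2))
    env.gripper_to(min(1,s['opening']+extra)); env.dwell(.2)
    env.move_straight([*xy,hi],rate=.2); print('clock',env.read_state()['clock'])
def blob(f,thing,near,z,kind=None):
    best=None
    for r in env.trace(f,thing):
        v,u=np.nonzero(r['mask'])
        if len(v)<30: continue
        P=np.array([at(f,x,y,z)[:2] for x,y in zip(u,v)]); d=np.linalg.norm(P.mean(0)-near)
        if best is None or d<best[0]:
            w,V=np.linalg.eigh(np.cov(P.T)); best=(d,P.mean(0),4*np.sqrt(w),np.degrees(np.arctan2(V[1,1],V[0,1])),f['image'][v,u].mean(0).round(),r['score'])
    print(thing,best); return best
E
cat > buns.py <<'E'
from h import *
import sys
near,yb,nm=(np.array([.428,-.130]),-.043,'a') if sys.argv[1]=='a' else (np.array([.4605,.424]),.043,'b')
env.gripper_to(1.0); env.goto([near[0],near[1]+.04,.2],[180,0,-90]); env.dwell(.1)
f=env.grab_frame('wrist'); cv2.imwrite(f'pics/bun{nm}.png',f['image'])
b=blob(f,'bun_a',near,.02)
if b is None or b[0]>.02: sys.exit('bad')
ang=(b[3]-90+90)%180-90   # x-axis (short) direction
yaw=-90+(ang if abs(ang)<40 and b[2][1]/b[2][0]>1.05 else 4.3)
print('yaw',yaw)
if len(sys.argv)>2:
    pick(b[1],.004,yaw,12,.17); place(tp('bread',yb),.0095,-90+4.3,.14)
E
python3 buns.py a
```

```text
bun_a (np.float64(0.002304481237985982), array([ 0.42678424, -0.1319577 ]), array([0.05475941, 0.06470115]), np.float64(56.62805251081572), array([ 65.,  98., 145.]), 0.9)
yaw -123.37194748918428
```

View pics/buna.png

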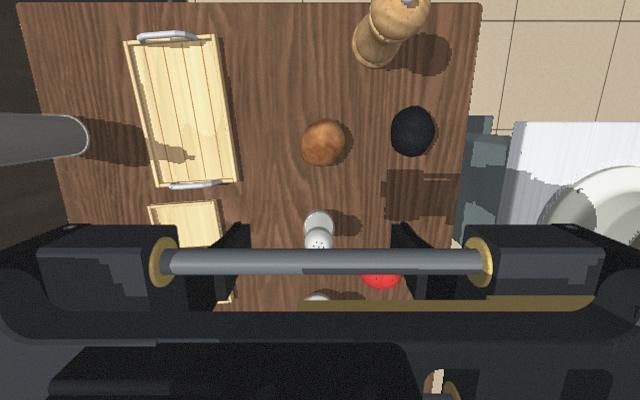

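The brown bun is at (323,142), with its long axis up and to the right, clear of the black one at (412,132). The bottle base edge at (88,135) needs a clearance check, which I'll do along with the pick.

```bash
python3 -c "
from h import *
f=env.grab_frame('wrist'); print('bottle edge',at(f,88,135,0))" && python3 buns.py a go
```

```text
bottle edge [ 0.74601098 -0.14010764  0.        ]
bun_a (np.float64(0.0021792731608577475), array([ 0.42681678, -0.13183009]), array([0.053506  , 0.06334626]), np.float64(54.444834903697405), array([ 65.,  99., 147.]), 0.71)
yaw -125.5551650963026
grip 0.40846519807893433 10.273357455153018 11.2667
lifted 0.009944515673495852 0.0 [ 0.66 -0.05 -0.34]
place hit False [ 0.6118 -0.2096  0.0074] want z 0.0095 [-0.22 -0.01  0.11]
clock 15.95
```

```bash
python3 buns.py a; python3 -c "
import cv2
im=cv2.imread('pics/buna.png')[60:230,230:480]; cv2.imwrite('pics/bunac.png',cv2.resize(im,None,fx=3,fy=3))"
```

```text
bun_a (np.float64(0.00129562765609747), array([ 0.42738875, -0.13114237]), array([0.05465381, 0.0653342 ]), np.float64(49.4361059940468), array([ 65.,  98., 144.]), 0.83)
yaw -85.7
```

View pics/bunac.png

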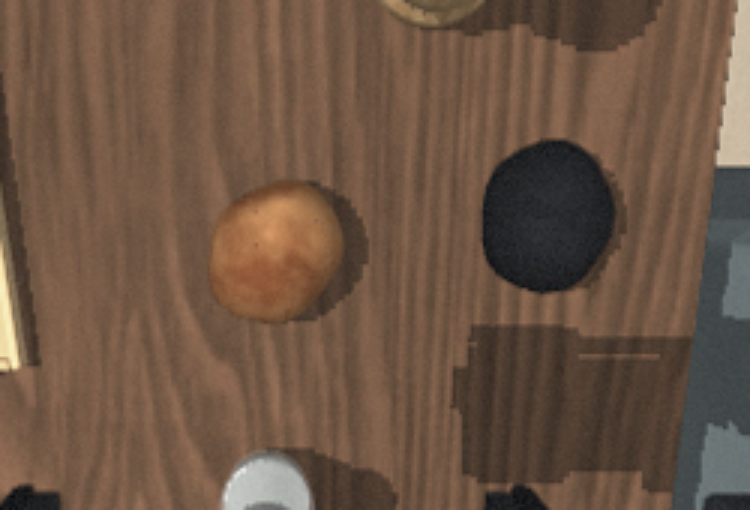

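The bun is unmoved at crop (277,250), so the grip slipped off. I'll regrip with yaw across its short axis and look while it is closed.

Run:
```python
from h import *
xy=[.427,-.131]
env.gripper_to(1.0); env.goto([*xy,.12],[180,0,-127]); env.move_straight([*xy,.004],rate=.12); print(env.read_state()['position'],env.read_state()['opening'],env.read_state()['tool_rot'])
a=env.grab_frame('scene')['image'][120:260,300:520]
for o in (.7,.6,0):
    env.gripper_to(o,12); s=env.read_state(); print(o,s['opening'],s['finger_force'],s['force'].round(2),s['clock'])
b=env.grab_frame('scene')['image'][120:260,300:520]; w=env.grab_frame('wrist')['image'][100:380,100:540]
a,b=[cv2.resize(i,(400,255)) for i in (a,b)]; w=cv2.resize(w,(540,344))
im=np.zeros((600,800,3),np.uint8); im[:255,:400]=a; im[:255,400:]=b; im[256:600,:540]=w; cv2.imwrite('pics/grip.png',im)
```

```text
[ 0.42778381 -0.13092723  0.00469136] 1.001377284806363 [-1.79918913e+02  5.95904091e-02 -1.26971250e+02]
0.7 0.6955703193837176 0.0 [-0.15  0.56  0.2 ] 21.2417
0.6 0.605096800309643 0.0 [ 0.45 -0.13 -0.62] 21.7417
0 0.4010674386990688 10.30267029767856 [-0.84  1.06  6.1 ] 22.35
```

View pics/grip.png

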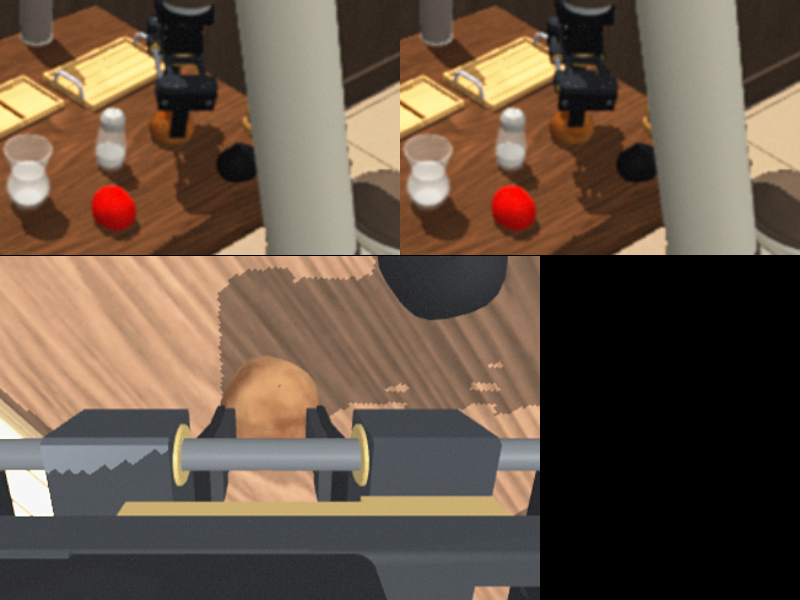

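Run:
```python
from h import *
s=env.read_state(); print(s['position'],s['opening'],s['force'].round(1),s['finger_force'])
f=env.grab_frame('scene'); w=env.grab_frame('wrist')
d=np.array([-.8,.6,0])
for z in (.004,.02,.03): 
  for h in (.0175,.045): print(z,h,'scene',proj(f,s['position']*[1,1,0]+d*h+[0,0,z]).round(1),'wrist',[proj(w,s['position']*[1,1,0]+k*d*h+[0,0,z]).round(1) for k in(1,-1)])
i1=cv2.resize(f['image'][140:220,360:460],(800,640))[:600]; cv2.imwrite('pics/z1.png',i1)
```

```text
[ 0.42725684 -0.13093155  0.00467195] 0.4024175396998314 [-0.8  1.2  6.3] 10.2926403778838
0.004 0.0175 scene [394.8 197. ] wrist [array([343.9, 220.9]), array([295.7, 221. ])]
0.004 0.045 scene [396.  203.4] wrist [array([381.7, 220.8]), array([257.9, 221.1])]
0.02 0.0175 scene [395.4 192.1] wrist [array([345.8, 229.2]), array([293.7, 229.3])]
0.02 0.045 scene [396.6 198.4] wrist [array([386.8, 229.1]), array([252.8, 229.4])]
0.03 0.0175 scene [395.8 189. ] wrist [array([347.2, 235.1]), array([292.3, 235.2])]
0.03 0.045 scene [397.  195.3] wrist [array([390.3, 235. ]), array([249.1, 235.3])]
```

View pics/z1.png

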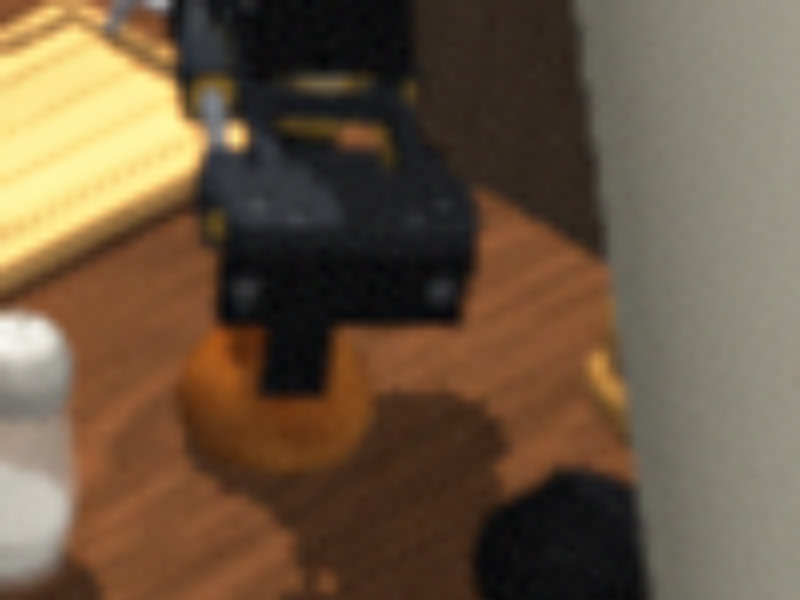

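In the scene crop the fingertip (295,392) sits about 30 mm above the table, although the TCP reads z=0.005. The fingers seem shorter than stated, so I'll probe the table gently at a clear spot.

Run:
```python
from h import *
env.gripper_to(1.0); p=env.read_state()['position']; env.move_straight([p[0],p[1],.15],rate=.25)
env.goto([.502,.28,.12],[180,0,0])
for o in (0,.7):
    env.gripper_to(o,12); env.move_straight([.502,.28,.012],rate=.15)
    h=env.move_straight([.502,.28,-.045],rate=.03,force_limit=3); s=env.read_state(); print(o,h,s['position'],s['force'].round(1),s['clock'])
    env.move_straight([.502,.28,.03],rate=.15)
```

```text
0 True [ 0.50198687  0.28000377 -0.0301386 ] [-0.1  0.6  5.7] 29.6083
0.7 True [ 0.50198976  0.2799652  -0.0300843 ] [-1.  -1.   5.9] 32.925
```

Both probes touch at reported z = -0.030, so the real tip is about 30 mm above the reported TCP. I'll correct for this everywhere.

```bash
sed -i 's/^def pick(xy,z,yaw,force,hi,pre=1.0):/OFF=-.0297\n&\n    z=z+OFF/; s/^def place(.*$/&\n    z=z+OFF/' h.py; sed -i 's/<40 and/<60 and/' buns.py; python3 buns.py a go
```

```text
bun_a (np.float64(0.0010183549833785903), array([ 0.42732895, -0.13076599]), array([0.05420329, 0.06422709]), np.float64(50.99475519293177), array([ 65.,  98., 145.]), 0.81)
yaw -129.00524480706824
grip 0.618050113394342 12.00014065601863 38.975
lifted 0.6236272151809014 11.999932767357677 [ 0.07  0.56 -0.73]
place hit True [ 0.6115 -0.2095 -0.0207] want z -0.020200000000000003 [-0.7  -0.28  2.08]
clock 43.925
```

```bash
python3 buns.py b go
```

```text
bun_a (np.float64(0.0013271690955126314), array([0.45943851, 0.42479663]), array([0.05541336, 0.06106726]), np.float64(91.99653757600632), array([101., 150., 204.]), 0.55)
yaw -88.00346242399368
grip 0.6044933498033577 11.94401735762085 50.0917
lifted 0.60151208015045 11.950574713044944 [-0.13 -0.6  -1.07]
place hit True [ 0.6051 -0.1239 -0.0209] want z -0.020200000000000003 [-0.4 -0.3  3.5]
clock 56.2417
```

Run:
```python
from h import *
env.gripper_to(1.0); env.goto([.37,-.17,.23],[180,0,-90]); env.dwell(.15)
f=env.grab_frame('wrist'); r=max(env.trace(f,'pepper_mill'),key=lambda r:r['score']); m=r['mask'].astype(np.uint8)
c,_=cv2.findContours(m,0,2); c=max(c,key=cv2.contourArea); (u,v),rad=cv2.minEnclosingCircle(c)
print(r['score'],u,v,rad,cv2.boundingRect(c),at(f,u,v,.12),at(f,u,v,.0),rad/f['fx']*(f['position'][2]-.12),f['position'],env.read_state()['clock'])
im=f['image'].copy(); cv2.drawContours(im,[c],-1,(0,255,0),1); cv2.imwrite('pics/mill.png',im)
```

```text
0.62 328.74859619140625 106.32862854003906 25.770004272460938 (305, 81, 49, 52) [ 0.36199403 -0.25391764  0.12      ] [ 0.35841204 -0.25927816  0.        ] 0.027602883535236676 [ 0.37098247 -0.24046627  0.42112062] 58.2917
```

View pics/mill.png

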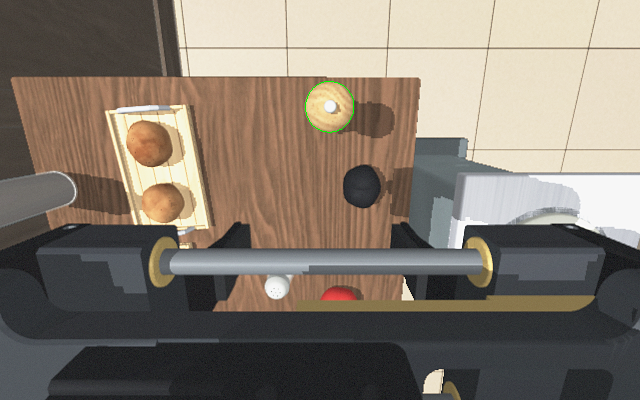

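Both buns sit side by side in the bread tray, at (150,145) and (163,203). The mill is upright with its head at (329,106), which gives (0.362,-0.254).

Run:
```python
from h import *
pick([.362,-.254],.103,-90,25,.20); place(tp('cond',.035),.1072,-85.6,.19,.4)
xy=np.array([.432,-.016])
env.gripper_to(1.0); env.goto([xy[0],xy[1]+.075,.2],[180,0,-90]); env.dwell(.15)
f=env.grab_frame('wrist'); cv2.imwrite('pics/salt.png',f['image']); blob(f,'salt_shaker',xy,.07); blob(f,'salt_shaker',xy,.045); print(f['position'],env.read_state()['clock'])
```

```text
grip 0.5441473688285113 24.979004761313778 60.875
lifted 0.5403777040409316 24.958356591472146 [ 0.5   0.23 -3.36]
place hit True [0.6176 0.0725 0.0773] want z 0.0775 [0.02 0.15 3.87]
clock 66.1333
salt_shaker (np.float64(0.0007209333956937277), array([ 0.43128886, -0.01588156]), array([0.03783986, 0.03894222]), np.float64(170.5092866254563), array([167., 172., 172.]), 0.77)
salt_shaker (np.float64(0.0008701450943472701), array([ 0.4311647 , -0.01624379]), array([0.04078052, 0.04196854]), np.float64(170.5092866254562), array([167., 172., 172.]), 0.77)
[ 0.4328865  -0.01122043  0.39169547] 67.6333
```

View pics/salt.png

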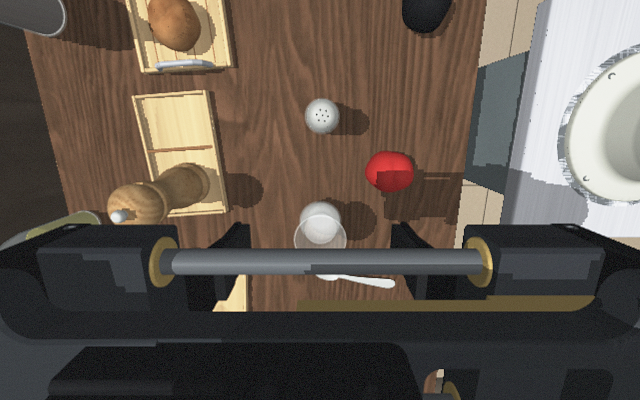

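The mill stands upright in the wide bay and the shaker cap is at (322,116). Next is the shaker, then a look at the spoon.

Run:
```python
from h import *
pick([.431,-.016],.036,-90,15,.18); place(tp('cond',-.046),.0402,-85.6,.18,.25)
xy=np.array([.382,.223])
env.goto([xy[0],xy[1]+.09,.2],[180,0,-90]); env.dwell(.15)
f=env.grab_frame('wrist'); cv2.imwrite('pics/spoon.png',f['image']); print(f['position'],env.read_state()['clock'])
r=env.trace(f,'teaspoon')[0]; v,u=np.nonzero(r['mask'])
P=np.array([at(f,a,b,.004)[:2] for a,b in zip(u,v)]); box=cv2.minAreaRect((P*1000).astype(np.float32)); print(r['score'],P.mean(0),box)
w,V=np.linalg.eigh(np.cov(P.T)); d=V[:,1]*np.sign(V[0,1]); t=P@d; print('dir',np.degrees(np.arctan2(d[1],d[0])),'mid',P.mean(0)+d*((t.max()+t.min())/2-t.mean()),'len',np.ptp(t))
for o in (-.012,): 
    q=(P-P.mean(0))@d-((t.max()+t.min())/2-t.mean()); k=abs(q-o)<.006; print('handle pt',P[k].mean(0))
```

```text
grip 0.44789081882891185 14.788548968208488 70.5083
lifted 0.4464645100603001 14.728642024565488 [-0.11 -0.99 -1.09]
place hit True [ 0.6239 -0.0083  0.0103] want z 0.010499999999999999 [-1.    1.14  4.87]
clock 75.6583
[0.38223088 0.24193236 0.39163201] 77.35
0.65 [0.39022525 0.22033036] ((380.25396728515625, 219.78973388671875), (26.752826690673828, 126.96865844726562), 80.148193359375)
dir -13.428677095120907 mid [0.38075697 0.22259103] len 0.12734663688537873
handle pt [0.36883123 0.22513977]
```

View pics/spoon.png

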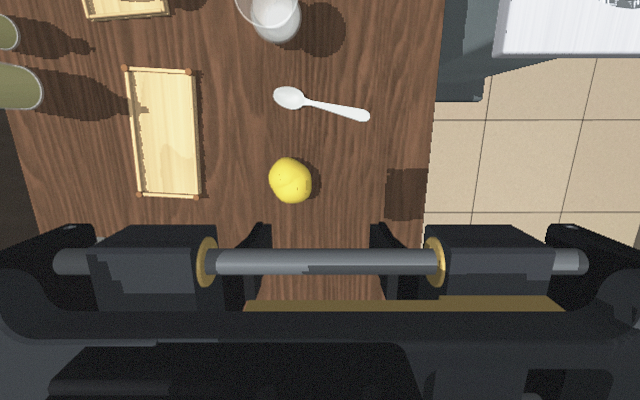

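The spoon's bowl is at (290,97) and its handle end at (370,116); the glass is off to its upper left. I'll grip 12 mm toward the handle so the gripper body stays clear of the glass.

Run:
```python
from h import *
pick([.369,.2252],.0025,-13.4,20,.16,pre=.5)
place(tp('cut',.012),.0083,-93.2,.14,.25)
env.goto([.53,.10,.36],[180,0,0]); env.dwell(.2)
f=env.grab_frame('wrist'); cv2.imwrite('pics/final.png',cv2.resize(f['image'][20:280,100:640],(800,385))); print(env.read_state()['clock'])
for t in ['water_glass','espresso_cup','teaspoon']: print(t,[(np.round(r['xyz'],3),round(r['score'],2)) for r in env.search_frame(f,t)][:2])
```

```text
grip 0.22414629604512276 19.96718493995104 81.3417
lifted 0.2243372850928019 19.962604606425884 [-0.3   0.44  0.13]
place hit True [ 0.5905  0.2737 -0.0219] want z -0.021400000000000002 [-1.07 -0.57  3.6 ]
clock 86.7667
88.6167
water_glass [(array([0.433, 0.124, 0.055]), 0.57)]
espresso_cup [(array([0.578, 0.461, 0.053]), 0.79)]
teaspoon [(array([0.588, 0.242, 0.01 ]), 0.83)]
```

View pics/final.png

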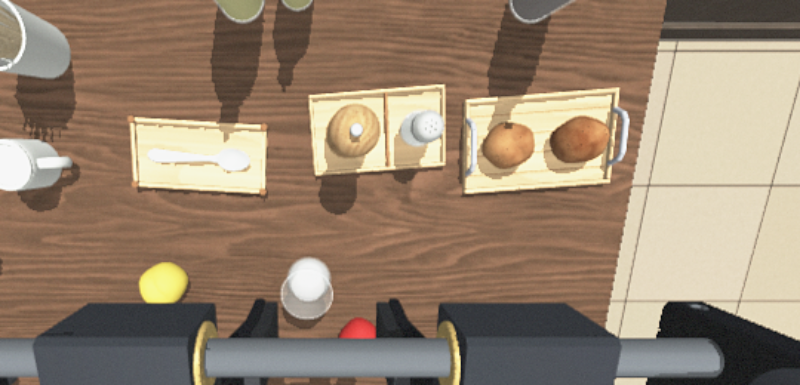

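The final view shows everything in place:
- **Spoon:** lies lengthwise in the cutlery tray, (150–250,158).
- **Mill and shaker:** both upright, the mill in the wide bay at (355,130) and the shaker in the narrow bay at (423,128).
- **Buns:** both in the bread tray, at (508,145) and (580,139).
- **Glass and cup:** still where they were.

```bash
python3 -c "
from h import *
print(env.close_job())"
```

```text
the job is handed in; nothing more can be done
None
```

The job is handed in at about 89 s: both buns, the mill, the shaker and the teaspoon are in their trays, and the last picture shows the mill and shaker upright and the glass and cup where they stood; one early bun grip slipped because the fingertips sit about 30 mm higher than the reported TCP, which I measured and corrected.

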